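# Lay the slide case down and stow it snugly in its corner

### The job

Tip the tall wooden slide case over onto its broad side, away from its lid and towards the end stop, by pushing it high up, so that it lies on the grey tray with the lid on top. Then push it along the tray and press it home against the end stop, and after that push it sideways and press it home against the side fence: each time a firm but gentle press of about 10 N (measured beyond what it takes to slide the case) for half a second, never more than 18 N on the case, so that in the end it rests flush in the corner, touching both. Do not lift the case, leave the other things alone, and let go at the end.

Things in the scene. Friction and masses are not known exactly. Their poses are not given: they have to be found in the camera images.
- case_mid (a point): Centre of the slide case, a hard loose plywood box 88 (its x) x 110 (its y) x 170 mm (its z), 0.3 to 0.61 kg, centre of mass at the centre. It starts upright on the tray, centre 91 mm above the table, its +x face looking towards the end stop (turned by up to 0.12 rad). Lying as wanted, its z points along the tray to the stop, its x straight down; centre 50 mm, top 94 mm above the table.
- lid (a point): Centre of the lid, the case's -x face (dark panel, brass plate, paper label), 44 mm from the case's centre, on the side away from the stop. Pushed high up here towards the stop, the case tips at about 27 degrees and then falls by itself, lid up. Too thick to grip. Sliding it on the tray takes 1 to 5 N, not known beforehand; against stop or fence a millimetre too far means tens of newtons.
- tray: Fixed grey slab 6 mm thick on the table; origin at table height. It reaches from -195 to +165 mm in its x, -100 to +130 mm in its y. Its x points from the standing case to the end stop, roughly to the robot's left (up to 0.45 rad off); its y points roughly towards the robot. The fence is along its -y side, away from the robot; its +y side and -x end are open.
- stop: End stop, a fixed aluminium bar across the tray's +x end, 40 mm high above the tray, 14 mm thick, reaching from -85 to +115 mm in its y. Origin on the face that the case is pressed against, at the tray's upper surface; axes as the tray's. With the lying case home, the case's centre is at x = -85 mm from here.
- fence: Side fence, a fixed aluminium bar along the tray's -y side, 30 mm high above the tray, 14 mm thick, from -90 to +150 mm in its x. Origin on the face pressed against, at the tray's upper surface; axes as the tray's. With the lying case home, the case's centre is at y = +55 mm from here. Pushed sideways the case may turn and leave the stop by a few mm (press it back) or jam at the stop (press again at mid-length).
- stain_bottle: Bystander: small amber bottle, 30 mm across, 62 mm high, standing on the tray's near-end corner by the fence side; origin under its base.
- dish_stack: Bystander: two glass dishes stacked, 90 mm across, 32 mm high, on the table beyond the end stop; origin under its base.
- jar: Bystander: glass jar with white lid, 60 mm across, 75 mm high, on the table behind the fence; origin under its base.
- beaker: Bystander: beaker 70 mm across, 90 mm high, to the robot's right; origin under its base.
- slide_box: Bystander: low black plastic box, 100 x 85 x 34 mm, to the robot's right; origin under its base.
- brush: Bystander: brush 160 mm long lying on the table to the robot's left; origin under it.
Things that resemble listed ones, but are neither listed nor needed, are in the scene too. Leave any blue or orange look-alike of the part that bears case_mid alone.

How it is judged:
By the outcome, as a careful person would: the job done as asked, in the order asked, and still so for the second after the job is handed in, with the robot touching nothing.
It also fails if it takes over 72 s, if anything falls off the work surface, if the arm or the gripper's body presses on something with over 40 N, if the wrist force passes 120 N, or if a joint passes its speed limit or range.

### The arm

A 6-joint arm with a two-finger parallel gripper is mounted at the origin on the work surface. World frame = base frame: x ahead of the robot, y to its left, z up, the work surface at z = 0. Lengths are in m, angles in rad, forces in N, time in s.
With the tool pointing down it reaches from about 0.425 to 0.95 m from the base axis. Payload 3.5 kg.
Tool frame: the origin (TCP) lies at the very end of the fingers, on their centre line; the grasp point (between the pads) lies 19 mm behind it; z points along the fingers, y is the line along which they close (so a half turn about z gives the same grasp; the last joint's range is limited). The gripper opens to 85 mm and grips with 20 to 120 N. Pads are 22 mm wide; open, the fingers measure 114 mm over their backs; the gripper's body (76 mm by 85 mm) begins 54 mm behind the grasp point. The pads swing forward as they close: fully open they stand 13 mm farther back than shut.
Start: joints at [-1.418, 0.286, 1.577, -0, 1.279, -0.15], TCP at [0.201, -0.644, 0.192] pointing down, gripper open.
Joint ranges: [-2.77, 2.77], [-0.9, 2.22], [0.21, 2.48], [-1.53, 4.67], [0.24, 2.81], [-2.84, 2.84]. Speed limits (rad/s): [2.79, 2.79, 3.14, 3.14, 3.14, 3.14].

### API

Orientations are given as a unit quaternion [x, y, z, w].
In Python, from cell import env gives the robot as it stands.
- The arm moves only by the tool drive_tool, never from a script. Its argument "targets" is a list of rows, each an object with "slide": the shift along the tool's x, y, z in mm, a list of three; "twist": the turn about the tool's z in degrees; "grip": the opening, from 0 (shut) to 1 (fully open). In form: [{"slide": [x, y, z], "twist": twist, "grip": grip}, ...]. A call has 1 to 20 rows; each row is the pose to reach, as a shift and turn from the pose commanded when the call began, along the tool's axes at that moment; what a row does not reach only later rows make up. A row lasts 1/10 s, in which the tool goes at most 50 mm and 8.59 degrees, less where a joint would pass 70% of its speed; a pose out of reach is approached as far as the arm can. A call with a gripper value outside its range is refused whole. The fingers move at their own pace and stop on an object; "squeeze" is the grip in N (left out, the last holds). Time passes only in rows, so rows that repeat a pose let the fingers close. It gives the time, the measured TCP pose, the force, the opening and the grip force at its end, in the units of the state.
- env.sense(): the state, without advancing time (a new reading comes with each control period).
- env.camera(name): name is "scene" or "top" or "wrist"; returns (picture, depth): 420x560x3 uint8, red, green, blue; 420x560 float32, m along the optical axis (not along the pixel's ray), 0 where there is no reading.
- env.camera_model(name): a dict with "fx", "fy", "cx", "cy" (pixels), "world_from_camera" (4x4, takes a point from camera to world coordinates); the wrist camera has in their place "tool_from_camera" (4x4, takes a point from camera to tool coordinates, whose origin is the TCP and whose axes are the flange's). Camera axes: x right, y up, looking along -z (the intrinsics and any distortion apply to the point x, -y, -z); pixel columns grow to the right and rows downward; lengths in m; the calibration is good to about 2 mm. A picture is of the moment at which its call begins: read the wrist's pose just before it. camera_model takes no time and is no camera call.
- env.hand_in(): hands the job in; it is judged then, once.
The state is a dict: "t": time; "q": joint angles; "joint_vel": joint speeds; "joint_torque": joint torques, N m; "tcp_pos": TCP position; "eef_rot": TCP orientation; "force": force on the tool from outside, world axes, zero at the start; "torque": the same for the moment, N m; "opening": finger opening in m; "gripper_force": force on a finger pad.
Only numpy, scipy, OpenCV 4.12 (cv2) and the standard library are available. Lean on these libraries where they do the work, as an engineer would, in place of code of your own. Each camera call takes 0.05 s, during which the arm holds its last target. There are 200 camera calls.

## Working session

There is one attempt and no reset: what is moved stays moved. The work goes in short steps, Python scripts to look and compute and a tool call to move; the robot and the scene stay as the last step left them, time stands still between calls to the robot, and variables do not carry over. Pictures are saved under pics/ and viewed, at most 10 in all, crops included, and the job is handed in when it is done.

Besides the shell and the picture viewer there is one more tool, called in YAML: its name, and indented under it one key for each argument. drive_tool: Moves the arm, as the interface text tells. Its arguments: {"type":"object","properties":{"targets":{"type":"array"},"squeeze":{"type":"number"}},"required":["targets"]}

```bash
mkdir -p pics; ls
python3 - <<'E'
from cell import env
import cv2,numpy as np
for n in("scene","top"):
    p,d=env.camera(n); cv2.imwrite(f"pics/{n}0.png",p[:,:,::-1]); np.savez(f"{n}0.npz",p=p,d=d)
    m=env.camera_model(n); print(n,{k:np.round(v,3).tolist() if not isinstance(v,str) else v for k,v in m.items()})
s=env.sense();print(s)
E
```

```text
pics
scene {'fx': 424.586, 'fy': 424.586, 'cx': 284.812, 'cy': 209.685, 'world_from_camera': [[0.553, -0.475, 0.684, 1.394], [0.833, 0.332, -0.443, -0.624], [-0.017, 0.815, 0.579, 0.864], [0.0, 0.0, 0.0, 1.0]]}
top {'fx': 439.918, 'fy': 439.918, 'cx': 278.963, 'cy': 203.157, 'world_from_camera': [[0.023, 0.99, -0.137, 0.317], [-1.0, 0.021, -0.013, -0.021], [-0.01, 0.137, 0.99, 1.219], [0.0, 0.0, 0.0, 1.0]]}
{'t': 0.1, 'q': array([-1.41805118e+00,  2.87154435e-01,  1.57804566e+00, -5.69664196e-06,
        1.27860588e+00, -1.50024473e-01]), 'joint_vel': array([ 0.00098345, -0.0022141 , -0.00456011, -0.00192752,  0.00063474,
        0.0001003 ]), 'joint_torque': array([ 1.23040467e-03, -4.07297444e+01, -2.93698096e+01, -1.15216858e-04,
        3.42318672e-03, -8.42414352e-06]), 'tcp_pos': array([ 0.20116656, -0.64360672,  0.19102586]), 'eef_rot': array([ 9.88562457e-01,  1.50807969e-01, -4.23210957e-06, -1.10665397e-03]), 'force': array([-0.18272996,  0.42841788,  0.100659  ]), 'torque': array([ 0.09098821,  0.06549071, -0.03296845]), 'gripper_force': 0.0, 'opening': 0.08536922599350744}
```

View pics/scene0.png

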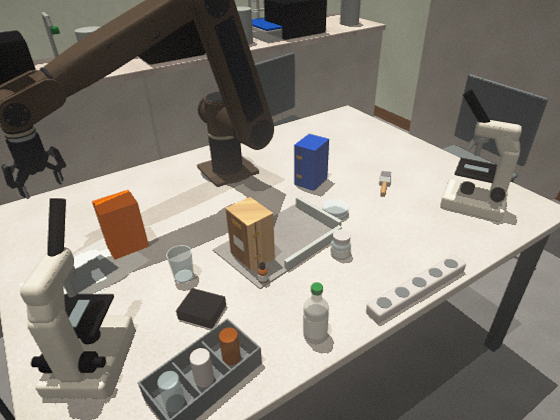

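View pics/top0.png

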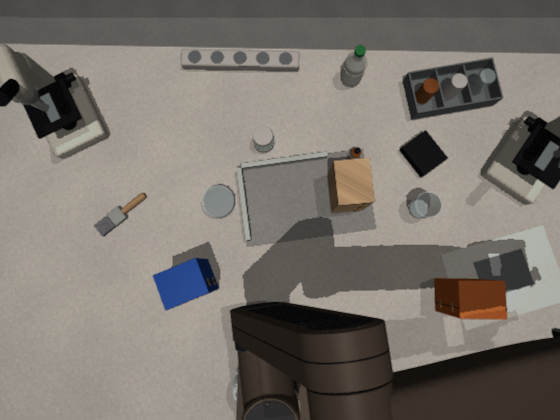

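The scene view shows the wooden case at (250,235) on the tray, with the stop at (325,220) and the fence at (310,245). The top view shows the case top at (352,186), the fence from (242,160) to (345,153), the stop from (243,165) to (248,238) and the bottle at (356,153). The blue and orange boxes are decoys.

```bash
cat > h.py <<'E'
import numpy as np,cv2
from cell import env
def cloud(n,d):
    m=env.camera_model(n);v,u=np.mgrid[:d.shape[0],:d.shape[1]]
    P=np.stack([(u-m['cx'])/m['fx']*d,-(v-m['cy'])/m['fy']*d,-d],-1)
    W=m['world_from_camera'];return P@W[:3,:3].T+W[:3,3]
def rect(X):
    (c,s,a)=cv2.minAreaRect((X[:,:2]*1000).astype(np.float32));return np.round(c,1),np.round(s,1),round(a,2)
E
python3 - <<'E'
from h import *
z=np.load('top0.npz');C=cloud('top',z['d']);p=z['p'].astype(int)
def reg(u0,u1,v0,v1,z0,z1):
    m=np.zeros(z['d'].shape,bool);m[v0:v1,u0:u1]=1
    m&=(C[...,2]>z0)&(C[...,2]<z1)&(z['d']>0);return m
m=reg(325,380,150,220,.165,.19);X=C[m];print('case top',len(X),np.median(X[:,2]),rect(X))
m=reg(232,262,150,250,.040,.055);X=C[m];print('stop',len(X),np.median(X[:,2]),rect(X))
m=reg(245,330,145,175,.030,.040);X=C[m];print('fence',len(X),np.median(X[:,2]),rect(X))
for n,b,lo in(('bottle',(347,366,143,160),.045),('jar',(250,277,122,153),.06),('dish',(200,238,180,220),.025),('beaker',(404,444,188,222),.05)):
    X=C[reg(*b,lo,.12)];print(n,len(X),rect(X) if len(X) else 0,X[:,2].max() if len(X) else 0)
X=C[reg(255,320,180,230,-.02,.03)];print('tray z',np.median(X[:,2]))
X=C[reg(180,235,60,110,-.05,.03)];print('table z',np.median(X[:,2]))
E
```

```text
case top 1681 0.17607198963260573 (array([ 519.3, -184.2]), array([111.2,  88.6]), 6.46)
stop 389 0.04609383807416112 (array([489.3,  92.4]), array([ 59.8, 219.2]), 84.68)
fence 431 0.03567040029635793 (array([606.1, -23.8]), array([227. ,  67.8]), 86.26)
bottle 64 (array([ 622.2, -209. ]), array([22.9, 19.8]), 81.83) 0.07257962201839052
jar 314 (array([656.8,  44.5]), array([51. , 48.9]), 1.92) 0.08215160019332712
dish 843 (array([485.9, 154.7]), array([ 89.2, 109.4]), 12.38) 0.04383783283748377
beaker 344 (array([ 478. , -389.9]), array([66.5, 69.5]), 0.76) 0.09482686858562239
tray z 0.006053873211338101
table z 0.0002946418061764433
```

Run:
```python
from h import *
z=np.load('top0.npz');C=cloud('top',z['d'])
def reg(u0,u1,v0,v1,z0,z1):
    m=np.zeros(z['d'].shape,bool);m[v0:v1,u0:u1]=1
    m&=(C[...,2]>z0)&(C[...,2]<z1)&(z['d']>0);return m
for n,b in(('stop',(232,262,168,250,.043,.049)),('fence',(250,328,145,175,.033,.0385))):
    X=C[reg(*b)][:,:2]*1000
    for _ in range(6):
        vx,vy,x0,y0=cv2.fitLine(X.astype(np.float32),cv2.DIST_HUBER,0,.01,.01).ravel()
        r=(X-[x0,y0])@[-vy,vx];k=abs(r)<max(8.5,1.5*r.std());X=X[k]
    r=(X-[x0,y0])@[-vy,vx];t=(X-[x0,y0])@[vx,vy]
    print(n,len(X),'dir',np.degrees(np.arctan2(vy,vx)),'pt',x0,y0,'r',np.percentile(r,[0,3,50,97,100]).round(1),'t',t.min().round(1),t.max().round(1),rect(X/1000))
```

```text
stop 311 dir 9.27169 pt 475.8643 93.13312 r [-6.7 -6.1  0.   6.8  7.3] t -98.0 100.3 (array([477. ,  93.6]), array([198.3,  14. ]), 9.25)
fence 307 dir -80.89486 pt 604.4259 -27.072426 r [-7.1 -6.6  0.   7.1  7.9] t -106.5 106.6 (array([604.9, -27. ]), array([ 14.9, 213.1]), 9.19)
```

drive_tool:
  targets:
    - {"slide":[0,0,-30],"twist":0,"grip":0}
    - {"slide":[30,0,-60],"twist":2,"grip":0}
    - {"slide":[70,-4,-60],"twist":4,"grip":0}
    - {"slide":[110,-7,-60],"twist":6,"grip":0}
    - {"slide":[150,-10,-60],"twist":8.2,"grip":0}
    - {"slide":[190,-12,-60],"twist":8.2,"grip":0}
    - {"slide":[230,-15,-60],"twist":8.2,"grip":0}
    - {"slide":[255,-47,-60],"twist":8.2,"grip":0}
    - {"slide":[280,-78,-60],"twist":8.2,"grip":0}
    - {"slide":[305,-110,-60],"twist":8.2,"grip":0}
    - {"slide":[330,-141,-60],"twist":8.2,"grip":0}
    - {"slide":[355,-172,-60],"twist":8.2,"grip":0}
    - {"slide":[380,-203,-60],"twist":8.2,"grip":0}
    - {"slide":[405,-235,-40],"twist":8.2,"grip":0}
    - {"slide":[420,-252,-10],"twist":8.2,"grip":0}
    - {"slide":[426,-260,10],"twist":8.2,"grip":0}
    - {"slide":[426,-260,28],"twist":8.2,"grip":0}
    - {"slide":[426,-260,28],"twist":8.2,"grip":0}

```text
t: 1.9
tcp_pos: [0.5284, -0.2669, 0.1602]
eef_rot: [0.997, 0.08, -0.003, -0.003]
force: [-0.1, -0.0, 0.1]
opening: -0.0001
gripper_force: 0.0
```

drive_tool:
  targets:
    - {"slide":[0,-8,-2],"twist":0,"grip":0}
    - {"slide":[0,-14,-2],"twist":0,"grip":0}
    - {"slide":[0,-16,-2],"twist":0,"grip":0}
    - {"slide":[0,-18,-2],"twist":0,"grip":0}
    - {"slide":[0,-20,-2],"twist":0,"grip":0}
    - {"slide":[0,-22,-2],"twist":0,"grip":0}
    - {"slide":[0,-24,-2],"twist":0,"grip":0}
    - {"slide":[0,-26,-2],"twist":0,"grip":0}
    - {"slide":[0,-28,-2],"twist":0,"grip":0}
    - {"slide":[0,-30,-2],"twist":0,"grip":0}
    - {"slide":[0,-32,-2],"twist":0,"grip":0}
    - {"slide":[0,-34,-2],"twist":0,"grip":0}
    - {"slide":[0,-36,-2],"twist":0,"grip":0}

```text
t: 3.2
tcp_pos: [0.5246, -0.2333, 0.1663]
eef_rot: [0.997, 0.08, -0.0, -0.0]
force: [-0.0, 0.6, -0.4]
opening: -0.0002
gripper_force: 0.0
```

Run:
```python
from h import *
p,d=env.camera('scene');cv2.imwrite('pics/s1.png',cv2.resize(p[150:310,170:400,::-1],None,fx=3,fy=3))
s=env.sense();print(s['force'],s['tcp_pos'],s['t'])
```

```text
[ 1.58503169  0.24759378 -0.14607493] [ 0.52462316 -0.23307783  0.16630898] 3.25
```

View pics/s1.png

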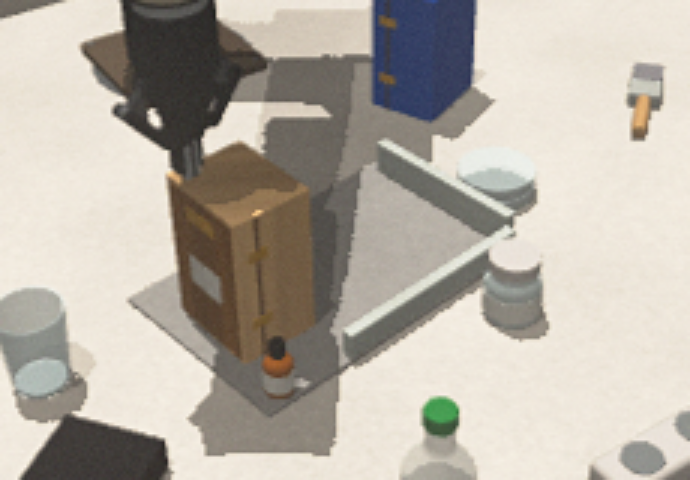

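```bash
cat >> h.py <<'E'
def proj(n,P):
    m=env.camera_model(n);W=m['world_from_camera'];c=(np.array(P)-W[:3,3])@W[:3,:3]
    return np.round([m['cx']+m['fx']*c[0]/-c[2],m['cy']-m['fy']*c[1]/-c[2]],1)
E
python3 - <<'E'
from h import *
a=np.radians(96.46);x=np.array([np.cos(a),np.sin(a)]);y=np.array([-x[1],x[0]]);c=np.array([.5193,-.1842])
for i,j in((-1,-1),(-1,1),(1,1),(1,-1)):
    q=[*(c+i*.044*x+j*.055*y),.176];print(i,j,proj('scene',q),(proj('scene',q)-[170,150])*3)
m=env.camera_model('scene');print(m.keys(),m.get('dist'))
p,d=env.camera('scene');C=cloud('scene',d)
for u,v in((200,200),(220,240),(190,165),(180,140),(230,185)):
    print(u,v,C[150+v//3,170+u//3].round(3))
p,d=env.camera('top');cv2.imwrite('pics/t1.png',cv2.resize(p[120:280,230:430,::-1],None,fx=3,fy=3))
E
```

```text
-1 -1 [245.6 224.7] [226.8 224.1]
-1 1 [222.9 207. ] [158.7 171. ]
1 1 [248.1 195.6] [234.3 136.8]
1 -1 [271.4 212. ] [304.2 186. ]
dict_keys(['fx', 'fy', 'cx', 'cy', 'world_from_camera']) None
200 200 [ 0.531 -0.225  0.178]
220 240 [ 0.561 -0.222  0.146]
190 165 [ 0.538 -0.234  0.222]
180 140 [ 0.535 -0.238  0.25 ]
230 185 [ 0.527 -0.191  0.178]
```

View pics/t1.png

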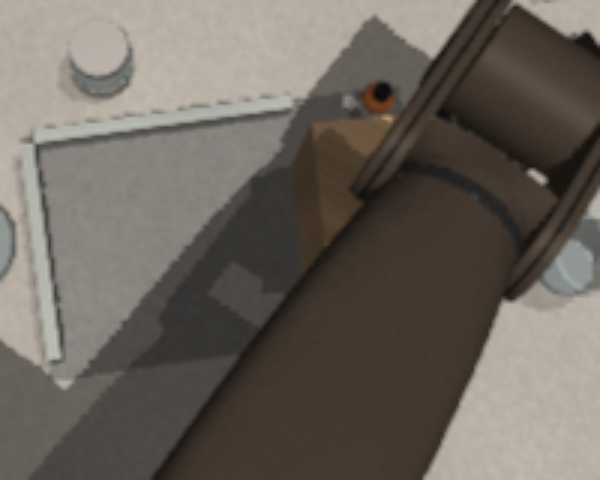

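The top view shows the arm above the case, with the bottle at (380,97) standing clear and the case seemingly unmoved. I'll check where the fingertip is relative to the case edge.

Run:
```python
from h import *
p,d=env.camera('scene');C=cloud('scene',d)
for u in(231,233,235):
  for v in range(198,226,3): print(u,v,C[v,u].round(3),p[v,u])
X=C[195:270,222:275].reshape(-1,3);X=X[(X[:,2]>.171)&(X[:,2]<.182)];print(rect(X))
cv2.imwrite('pics/s2.png',cv2.resize(p[180:260,200:290,::-1],None,fx=8,fy=7,interpolation=cv2.INTER_NEAREST))
```

```text
231 198 [ 0.541 -0.238  0.247] [54 52 49]
231 201 [ 0.536 -0.237  0.235] [79 78 73]
231 204 [ 0.534 -0.238  0.224] [62 60 57]
231 207 [ 0.533 -0.238  0.214] [56 55 49]
231 210 [ 0.498 -0.223  0.178] [105  88  67]
231 213 [ 0.507 -0.228  0.175] [103  86  61]
231 216 [ 0.506 -0.229  0.164] [87 69 53]
231 219 [ 0.502 -0.228  0.151] [91 74 48]
231 222 [ 0.505 -0.23   0.143] [83 66 50]
231 225 [ 0.5   -0.229  0.129] [91 73 56]
233 198 [ 0.534 -0.23   0.24 ] [65 63 58]
233 201 [ 0.533 -0.23   0.23 ] [77 76 69]
233 204 [ 0.535 -0.232  0.222] [86 86 82]
233 207 [ 0.537 -0.234  0.215] [100  97  95]
233 210 [ 0.498 -0.217  0.175] [107  86  68]
233 213 [ 0.513 -0.225  0.177] [112  92  66]
233 216 [ 0.515 -0.227  0.168] [87 69 54]
233 219 [ 0.514 -0.227  0.158] [98 79 53]
233 222 [ 0.512 -0.228  0.146] [113  91  58]
233 225 [ 0.511 -0.228  0.135] [86 67 50]
235 198 [ 0.536 -0.225  0.24 ] [89 85 81]
235 201 [ 0.534 -0.225  0.229] [88 87 86]
235 204 [ 0.535 -0.226  0.22 ] [87 83 83]
235 207 [ 0.534 -0.227  0.21 ] [72 72 69]
235 210 [ 0.503 -0.213  0.176] [108  89  67]
235 213 [ 0.514 -0.219  0.175] [108  88  64]
235 216 [ 0.528 -0.227  0.177] [108  90  67]
235 219 [ 0.523 -0.225  0.162] [75 60 44]
235 222 [ 0.524 -0.227  0.153] [109  85  56]
235 225 [ 0.521 -0.226  0.141] [93 74 51]
(array([ 524.5, -183.1]), array([112.9,  90.6]), 6.29)
```

View pics/s2.png

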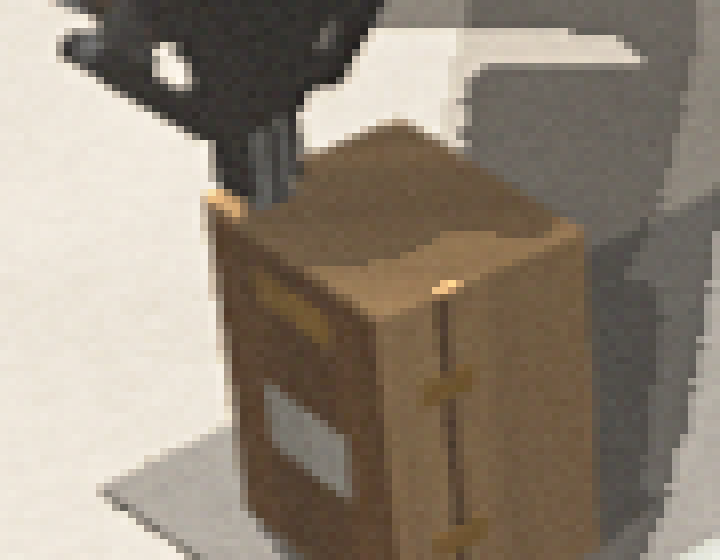

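The fingertips (crop about (270,205)) end above the case top, so the tip is higher than I assumed from the pose. I'll back off and measure where it is in the clear.

drive_tool:
  targets:
    - {"slide":[0,15,0],"twist":0,"grip":0}
    - {"slide":[0,30,0],"twist":0,"grip":0}
    - {"slide":[0,40,0],"twist":0,"grip":0}
    - {"slide":[0,40,0],"twist":0,"grip":0}

```text
t: 3.8
tcp_pos: [0.5311, -0.2751, 0.1662]
eef_rot: [0.997, 0.079, 0.0, 0.0]
force: [-0.2, -0.5, 0.1]
opening: 0.0002
gripper_force: 0.0
```

Run:
```python
from h import *
p,d=env.camera('scene');C=cloud('scene',d);s=env.sense();t=s['tcp_pos'];print(t,s['opening'],proj('scene',t))
m=(np.hypot(C[...,0]-t[0],C[...,1]-t[1])<.03)&(C[...,2]>.1)&(C[...,2]<.3)&(d>0)
X=C[m];print(np.percentile(X[:,2],[0,1,3,10]));L=X[X[:,2]<np.percentile(X[:,2],1)+.025];print(np.median(L,0),L.min(0),L.max(0))
v,u=np.nonzero(m);print(v.max(),np.median(u[v>v.max()-4]))
cv2.imwrite('pics/s3.png',cv2.resize(p[160:260,190:290,::-1],None,fx=6,fy=6,interpolation=cv2.INTER_NEAREST))
```

```text
[ 0.53096734 -0.27421309  0.16613112] 1.0819694493904894e-05 [220.3 225.5]
[0.20485567 0.2083481  0.21288199 0.22145911]
[ 0.54007717 -0.27731464  0.22201345] [ 0.52577247 -0.28800222  0.20485567] [ 0.54592822 -0.25767338  0.23305929]
215 219.0
```

View pics/s3.png

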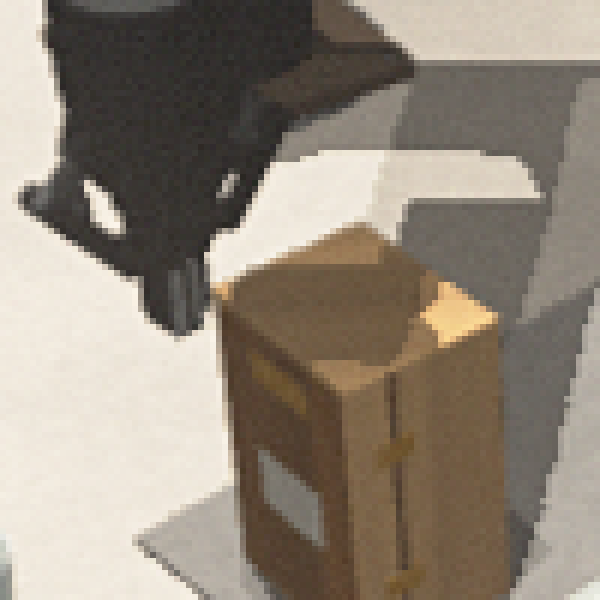

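The tip at crop (180,335) is in the clear at z≈0.204, while the pose says 0.166. So the fingertips really end about 38 mm above the reported TCP, and I'll correct for that.

drive_tool:
  targets:
    - {"slide":[0,0,20],"twist":0,"grip":0}
    - {"slide":[0,0,38],"twist":0,"grip":0}
    - {"slide":[0,-10,38],"twist":0,"grip":0}
    - {"slide":[0,-18,38],"twist":0,"grip":0}
    - {"slide":[0,-22,38],"twist":0,"grip":0}
    - {"slide":[0,-24,38],"twist":0,"grip":0}
    - {"slide":[0,-26,38],"twist":0,"grip":0}
    - {"slide":[0,-28,38],"twist":0,"grip":0}
    - {"slide":[0,-30,38],"twist":0,"grip":0}
    - {"slide":[0,-32,38],"twist":0,"grip":0}
    - {"slide":[0,-34,38],"twist":0,"grip":0}
    - {"slide":[0,-36,38],"twist":0,"grip":0}
    - {"slide":[0,-38,38],"twist":0,"grip":0}
    - {"slide":[0,-40,38],"twist":0,"grip":0}
    - {"slide":[0,-42,38],"twist":0,"grip":0}
    - {"slide":[0,-44,38],"twist":0,"grip":0}

```text
t: 5.45
tcp_pos: [0.5251, -0.2306, 0.13]
eef_rot: [0.997, 0.08, 0.001, 0.001]
force: [-0.5, -1.4, 0.9]
opening: -0.0
gripper_force: 0.5
```

```bash
cat > look.py <<'E'
from h import *
import sys
p,d=env.camera('scene');C=cloud('scene',d);s=env.sense();t=s['tcp_pos'];print(s['t'],t.round(4),s['force'].round(2))
cv2.imwrite(f'pics/{sys.argv[1]}.png',cv2.resize(p[160:280,190:350,::-1],None,fx=5,fy=5,interpolation=cv2.INTER_NEAREST))
E
python3 look.py s4
python3 - <<'E'
from h import *
p,d=env.camera('scene');C=cloud('scene',d)
X=C[195:270,222:275].reshape(-1,3)
print(X[:,2].max()); T=X[(X[:,2]>.165)&(X[:,2]<.2)&(X[:,1]>-.22)];print(rect(T),np.polyfit(T[:,1],T[:,2],1))
E
```

```text
5.5 [ 0.5245 -0.2296  0.1291] [ 0.39 -0.65 -0.09]
0.8638794371910996
(array([ 524.3, -173.5]), array([111.6,  94.8]), 8.5) [-0.03211968  0.17160504]
```

drive_tool:
  targets:
    - {"slide":[0,-2,0],"twist":0,"grip":0}
    - {"slide":[0,-4,0],"twist":0,"grip":0}
    - {"slide":[0,-6,0],"twist":0,"grip":0}
    - {"slide":[0,-8,0],"twist":0,"grip":0}
    - {"slide":[0,-10,0],"twist":0,"grip":0}
    - {"slide":[0,-12,0],"twist":0,"grip":0}
    - {"slide":[0,-14,0],"twist":0,"grip":0}
    - {"slide":[0,-16,0],"twist":0,"grip":0}
    - {"slide":[0,-18,0],"twist":0,"grip":0}
    - {"slide":[0,-20,0],"twist":0,"grip":0}

```text
t: 6.55
tcp_pos: [0.5208, -0.2096, 0.1283]
eef_rot: [0.997, 0.08, -0.0, -0.0]
force: [1.0, -0.9, 0.3]
opening: -0.0002
gripper_force: 0.5
```

```bash
python3 look.py s5
```

```text
6.6 [ 0.5207 -0.2093  0.1282] [-0.72 -0.18  0.79]
```

View pics/s5.png

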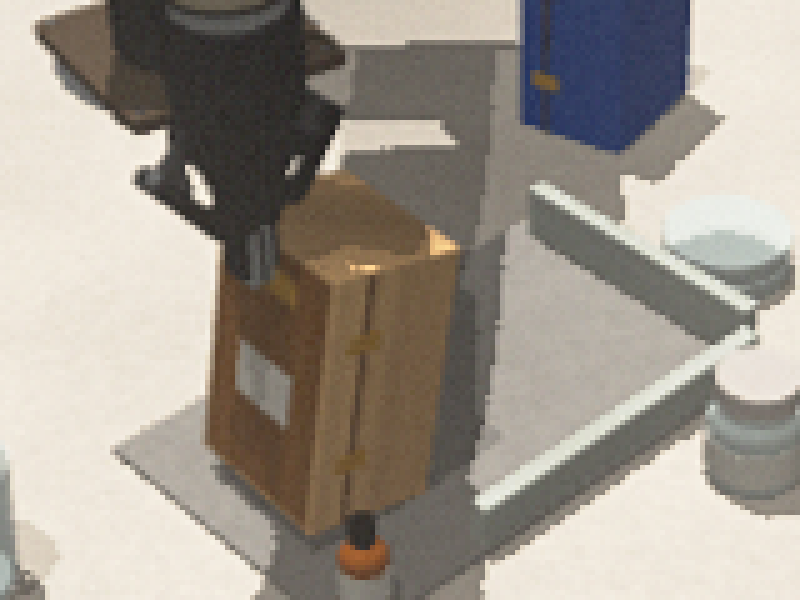

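The case is tipping as wanted: its base edge at (260,490) has lifted and the finger at (255,280) is on the lid's upper part.

drive_tool:
  targets:
    - {"slide":[0,-3,0],"twist":0,"grip":0}
    - {"slide":[0,-6,0],"twist":0,"grip":0}
    - {"slide":[0,-9,0],"twist":0,"grip":0}
    - {"slide":[0,-12,0],"twist":0,"grip":0}
    - {"slide":[0,-15,0],"twist":0,"grip":0}
    - {"slide":[0,-18,0],"twist":0,"grip":0}
    - {"slide":[0,-21,0],"twist":0,"grip":0}
    - {"slide":[0,-24,0],"twist":0,"grip":0}
    - {"slide":[0,-27,0],"twist":0,"grip":0}
    - {"slide":[0,-30,0],"twist":0,"grip":0}
    - {"slide":[0,-33,0],"twist":0,"grip":0}
    - {"slide":[0,-36,0],"twist":0,"grip":0}
    - {"slide":[0,-39,0],"twist":0,"grip":0}
    - {"slide":[0,-42,0],"twist":0,"grip":0}
    - {"slide":[0,-45,0],"twist":0,"grip":0}
    - {"slide":[0,-48,0],"twist":0,"grip":0}
    - {"slide":[0,-48,0],"twist":0,"grip":0}

```text
t: 8.3
tcp_pos: [0.5131, -0.162, 0.1282]
eef_rot: [0.997, 0.08, -0.0, -0.0]
force: [0.7, 0.2, -0.2]
opening: -0.0002
gripper_force: 0.0
```

```bash
python3 look.py s6
```

```text
8.35 [ 0.5132 -0.1622  0.1283] [-0.1   0.32  0.44]
```

View pics/s6.png

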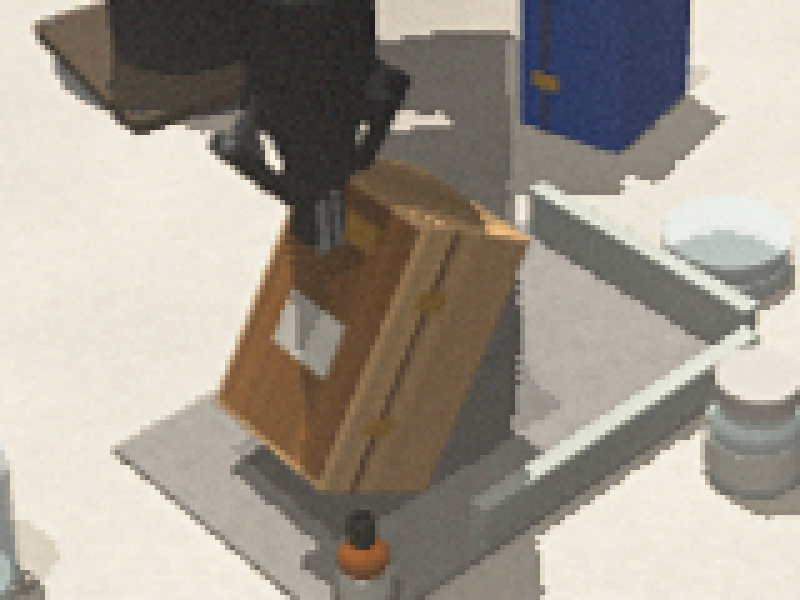

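The case is tilted about 27° or more, with the finger at (325,240) on the lid, so I'll push a bit further and let it fall.

drive_tool:
  targets:
    - {"slide":[0,-3,0],"twist":0,"grip":0}
    - {"slide":[0,-6,0],"twist":0,"grip":0}
    - {"slide":[0,-9,0],"twist":0,"grip":0}
    - {"slide":[0,-12,0],"twist":0,"grip":0}
    - {"slide":[0,-12,0],"twist":0,"grip":0}
    - {"slide":[0,-12,0],"twist":0,"grip":0}
    - {"slide":[0,-12,0],"twist":0,"grip":0}
    - {"slide":[0,-12,0],"twist":0,"grip":0}

```text
t: 9.15
tcp_pos: [0.5113, -0.1507, 0.1283]
eef_rot: [0.997, 0.08, 0.0, 0.0]
force: [0.2, -0.2, -0.4]
opening: 0.0003
gripper_force: 0.0
```

```bash
cat > meas.py <<'E'
from h import *
# lying case: top face z~.094 seen from scene (and top); report in tray coords (s: from stop face, w: from fence face), mm
ex=np.array([-.160,.987]);ey=np.array([-.987,-.160]);O=8.76*ex-585.2*ey
ex/=np.hypot(*ex);ey/=np.hypot(*ey)
def sw(p): return ((np.array(p)-O)@ex).round(1),((np.array(p)-O)@ey).round(1)
if __name__=='__main__':
    s=env.sense();print(s['t'],s['tcp_pos'].round(4),s['force'].round(2),'tcp sw',sw(s['tcp_pos'][:2]*1000))
    for n in('scene','top'):
        p,d=env.camera(n);C=cloud(n,d);X=C.reshape(-1,3);c=p.reshape(-1,3).astype(int)
        k=(X[:,2]>.086)&(X[:,2]<.102)&(X[:,0]>.40)&(X[:,0]<.65)&(X[:,1]>-.28)&(X[:,1]<.13)&(d.ravel()>0)&(c[:,0]-c[:,2]>18)
        T=X[k];r=rect(T);print(n,len(T),np.median(T[:,2]).round(4),r,'sw',sw(r[0]))
E
python3 meas.py
```

```text
9.15 [ 0.5113 -0.1507  0.1283] [ 0.21 -0.25 -0.35] tcp sw (np.float64(-239.3), np.float64(104.5))
scene 1177 0.0941 (array([508.7, -53. ]), array([114.5, 172.2]), 6.11) sw (np.float64(-142.5), np.float64(91.5))
top 1557 0.0948 (array([504.3, -53.7]), array([110.5, 168.6]), 6.49) sw (np.float64(-142.5), np.float64(95.9))
```

drive_tool:
  targets:
    - {"slide":[7,15,0],"twist":0,"grip":0}
    - {"slide":[7,26,0],"twist":0,"grip":0}
    - {"slide":[7,26,40],"twist":0,"grip":0}
    - {"slide":[7,26,80],"twist":0,"grip":0}
    - {"slide":[7,26,105],"twist":0,"grip":0}
    - {"slide":[7,26,112],"twist":0,"grip":0}
    - {"slide":[7,26,112],"twist":0,"grip":0}

```text
t: 9.95
tcp_pos: [0.5216, -0.175, 0.0154]
eef_rot: [0.997, 0.08, -0.001, -0.001]
force: [-0.8, -0.3, 0.3]
opening: 0.0
gripper_force: 0.0
```

Run:
```python
from h import *
p,d=env.camera('scene');C=cloud('scene',d);s=env.sense();t=s['tcp_pos'];print(s['t'],t,s['force'].round(2))
m=(np.hypot(C[...,0]-t[0],C[...,1]-t[1])<.035)&(C[...,2]>.02)&(C[...,2]<.3)&(d>0)&(p.max(2)<110)
X=C[m];print(np.percentile(X[:,2],[0,1,3,10]));L=X[X[:,2]<np.percentile(X[:,2],1)+.025];print(np.median(L,0),L.min(0),L.max(0))
cv2.imwrite('pics/s7.png',cv2.resize(p[160:280,190:350,::-1],None,fx=5,fy=5,interpolation=cv2.INTER_NEAREST))
```

```text
10.0 [ 0.52280912 -0.17563629  0.01695809] [ 0.28 -0.43  0.07]
[0.0554475  0.06408927 0.07178029 0.0993665 ]
[ 0.53132608 -0.17663617  0.07388045] [ 0.51894477 -0.1878091   0.0554475 ] [ 0.53564819 -0.15886997  0.08854557]
```

View pics/s7.png

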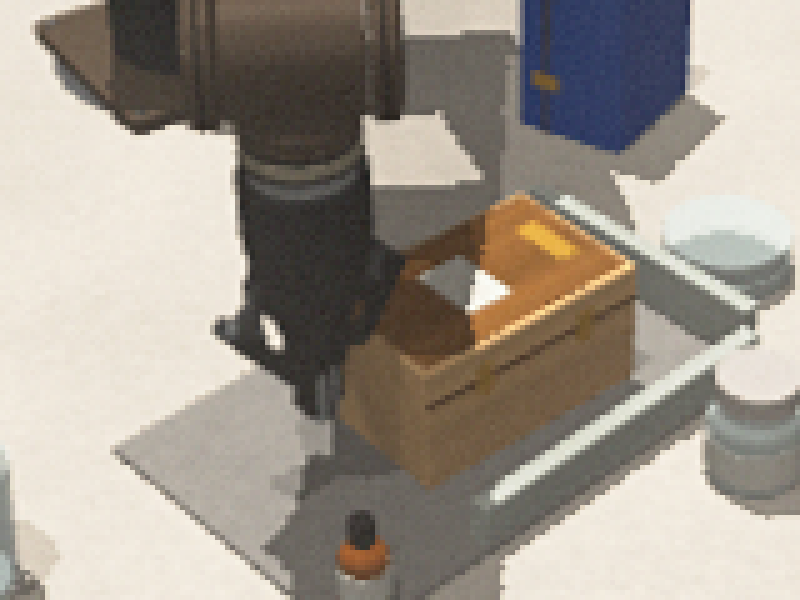

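The case lies lid up on the tray with the finger behind its end face at (320,400). I'll raise the tip slightly so the knuckles clear the case edge, then push along the tray.

drive_tool:
  targets:
    - {"slide":[0,-8,-8],"twist":0,"grip":0}
    - {"slide":[0,-14,-8],"twist":0,"grip":0}
    - {"slide":[0,-16,-8],"twist":0,"grip":0}
    - {"slide":[0,-18,-8],"twist":0,"grip":0}
    - {"slide":[0,-20,-8],"twist":0,"grip":0}
    - {"slide":[0,-22,-8],"twist":0,"grip":0}
    - {"slide":[0,-24,-8],"twist":0,"grip":0}
    - {"slide":[0,-26,-8],"twist":0,"grip":0}
    - {"slide":[0,-28,-8],"twist":0,"grip":0}
    - {"slide":[0,-30,-8],"twist":0,"grip":0}
    - {"slide":[0,-32,-8],"twist":0,"grip":0}
    - {"slide":[0,-34,-8],"twist":0,"grip":0}
    - {"slide":[0,-36,-8],"twist":0,"grip":0}

```text
t: 11.3
tcp_pos: [0.5166, -0.1395, 0.0243]
eef_rot: [0.997, 0.08, -0.0, -0.0]
force: [1.1, -2.0, -0.8]
opening: -0.0
gripper_force: 0.8
```

drive_tool:
  targets:
    - {"slide":[0,-2,0],"twist":0,"grip":0}
    - {"slide":[0,-4,0],"twist":0,"grip":0}
    - {"slide":[0,-6,0],"twist":0,"grip":0}
    - {"slide":[0,-8,0],"twist":0,"grip":0}
    - {"slide":[0,-10,0],"twist":0,"grip":0}
    - {"slide":[0,-12,0],"twist":0,"grip":0}
    - {"slide":[0,-14,0],"twist":0,"grip":0}
    - {"slide":[0,-16,0],"twist":0,"grip":0}

```text
t: 12.1
tcp_pos: [0.5141, -0.1237, 0.0243]
eef_rot: [0.997, 0.08, -0.0, -0.0]
force: [0.3, -2.0, -0.8]
opening: 0.0001
gripper_force: 0.8
```

```bash
python3 meas.py
```

```text
12.1 [ 0.5141 -0.1237  0.0243] [ 0.3  -2.01 -0.78] tcp sw (np.float64(-213.1), np.float64(97.5))
scene 927 0.0942 (array([506.1, -24.7]), array([111.8, 174. ]), 7.71) sw (np.float64(-114.1), np.float64(89.5))
top 1514 0.0946 (array([497.8,  -7.2]), array([110.8, 131.8]), 6.62) sw (np.float64(-95.5), np.float64(94.9))
```

drive_tool:
  targets:
    - {"slide":[0,-2,0],"twist":0,"grip":0}
    - {"slide":[0,-4,0],"twist":0,"grip":0}
    - {"slide":[0,-6,0],"twist":0,"grip":0}
    - {"slide":[0,-8,0],"twist":0,"grip":0}
    - {"slide":[0,-10,0],"twist":0,"grip":0}
    - {"slide":[0,-12,0],"twist":0,"grip":0}
    - {"slide":[0,-14,0],"twist":0,"grip":0}
    - {"slide":[0,-16,0],"twist":0,"grip":0}
    - {"slide":[0,-18,0],"twist":0,"grip":0}
    - {"slide":[0,-20,0],"twist":0,"grip":0}

```text
t: 13.2
tcp_pos: [0.5109, -0.1039, 0.0244]
eef_rot: [0.997, 0.08, 0.0, 0.0]
force: [0.8, -2.5, -1.2]
opening: 0.0002
gripper_force: 1.0
```

```bash
python3 meas.py
```

```text
13.2 [ 0.5109 -0.1039  0.0244] [ 0.8  -2.48 -1.18] tcp sw (np.float64(-193.1), np.float64(97.4))
scene 908 0.0941 (array([503.8, -17.8]), array([112.8, 200.7]), 7.25) sw (np.float64(-106.9), np.float64(90.7))
top 1494 0.0947 (array([493.7,  14.3]), array([111. , 127.8]), 6.38) sw (np.float64(-73.6), np.float64(95.5))
```

drive_tool:
  targets:
    - {"slide":[0,-0.5,0],"twist":0,"grip":0}
    - {"slide":[0,-1,0],"twist":0,"grip":0}
    - {"slide":[0,-1.5,0],"twist":0,"grip":0}
    - {"slide":[0,-2,0],"twist":0,"grip":0}
    - {"slide":[0,-2.5,0],"twist":0,"grip":0}
    - {"slide":[0,-3,0],"twist":0,"grip":0}

```text
t: 13.9
tcp_pos: [0.5105, -0.1011, 0.0244]
eef_rot: [0.997, 0.08, 0.0, 0.0]
force: [-0.7, -2.0, 1.3]
opening: -0.0
gripper_force: 1.0
```

drive_tool:
  targets:
    - {"slide":[0,-0.4,0],"twist":0,"grip":0}
    - {"slide":[0,-0.8,0],"twist":0,"grip":0}
    - {"slide":[0,-1.2,0],"twist":0,"grip":0}
    - {"slide":[0,-1.6,0],"twist":0,"grip":0}
    - {"slide":[0,-2,0],"twist":0,"grip":0}

```text
t: 14.4
tcp_pos: [0.5101, -0.0991, 0.0244]
eef_rot: [0.997, 0.08, 0.0, 0.0]
force: [0.1, -2.4, -0.6]
opening: 0.0
gripper_force: 1.0
```

drive_tool:
  targets:
    - {"slide":[0,-0.3,0],"twist":0,"grip":0}
    - {"slide":[0,-0.6,0],"twist":0,"grip":0}
    - {"slide":[0,-0.9,0],"twist":0,"grip":0}
    - {"slide":[0,-1.2,0],"twist":0,"grip":0}
    - {"slide":[0,-1.5,0],"twist":0,"grip":0}

```text
t: 14.9
tcp_pos: [0.5099, -0.0977, 0.0243]
eef_rot: [0.997, 0.08, 0.0, 0.0]
force: [0.3, -1.6, -0.2]
opening: -0.0002
gripper_force: 1.1
```

drive_tool:
  targets:
    - {"slide":[0,-0.3,0],"twist":0,"grip":0}
    - {"slide":[0,-0.6,0],"twist":0,"grip":0}
    - {"slide":[0,-0.9,0],"twist":0,"grip":0}
    - {"slide":[0,-1.2,0],"twist":0,"grip":0}

```text
t: 15.3
tcp_pos: [0.5097, -0.0965, 0.0244]
eef_rot: [0.997, 0.08, 0.0, 0.0]
force: [0.1, -1.1, -0.3]
opening: 0.0
gripper_force: 1.1
```

drive_tool:
  targets:
    - {"slide":[0,-0.3,0],"twist":0,"grip":0}
    - {"slide":[0,-0.6,0],"twist":0,"grip":0}
    - {"slide":[0,-0.9,0],"twist":0,"grip":0}
    - {"slide":[0,-1.2,0],"twist":0,"grip":0}

```text
t: 15.7
tcp_pos: [0.5102, -0.0959, 0.0247]
eef_rot: [0.997, 0.08, 0.001, 0.001]
force: [1.4, -5.8, -0.6]
opening: -0.0004
gripper_force: 2.4
```

drive_tool:
  targets:
    - {"slide":[0,-0.2,0],"twist":0,"grip":0}
    - {"slide":[0,-0.4,0],"twist":0,"grip":0}

```text
t: 15.9
tcp_pos: [0.5104, -0.0957, 0.0249]
eef_rot: [0.997, 0.08, 0.001, 0.001]
force: [1.7, -5.9, -0.2]
opening: -0.0001
gripper_force: 2.8
```

drive_tool:
  targets:
    - {"slide":[0,-0.2,0],"twist":0,"grip":0}
    - {"slide":[0,-0.4,0],"twist":0,"grip":0}
    - {"slide":[0,-0.4,0],"twist":0,"grip":0}

```text
t: 16.2
tcp_pos: [0.5106, -0.0955, 0.0251]
eef_rot: [0.997, 0.08, 0.001, 0.001]
force: [3.3, -6.0, -0.4]
opening: 0.0002
gripper_force: 2.9
```

```bash
python3 meas.py
```

```text
16.2 [ 0.5106 -0.0955  0.0251] [ 3.27 -5.96 -0.42] tcp sw (np.float64(-184.8), np.float64(96.4))
scene 887 0.0944 (array([505.5,  -8.8]), array([115.2, 197.6]), 10.42) sw (np.float64(-98.3), np.float64(87.6))
top 1473 0.0949 (array([492.9,  23.4]), array([110.3, 125.8]), 7.16) sw (np.float64(-64.5), np.float64(94.8))
```

drive_tool:
  targets:
    - {"slide":[0.7,-0.1,0],"twist":0,"grip":0}
    - {"slide":[1.4,-0.3,0],"twist":0,"grip":0}
    - {"slide":[2,-0.5,0],"twist":0,"grip":0}
    - {"slide":[2.6,-0.7,0],"twist":0,"grip":0}
    - {"slide":[3.2,-0.9,0],"twist":0,"grip":0}

```text
t: 16.8
tcp_pos: [0.5136, -0.0941, 0.0251]
eef_rot: [0.997, 0.08, 0.001, 0.001]
force: [2.4, -5.5, 0.5]
opening: 0.0003
gripper_force: 2.9
```

drive_tool:
  targets:
    - {"slide":[0.6,-0.2,0],"twist":0,"grip":0}
    - {"slide":[1.2,-0.4,0],"twist":0,"grip":0}
    - {"slide":[1.8,-0.6,0],"twist":0,"grip":0}
    - {"slide":[2.4,-0.8,0],"twist":0,"grip":0}

```text
t: 17.2
tcp_pos: [0.5159, -0.093, 0.0251]
eef_rot: [0.997, 0.08, 0.001, 0.001]
force: [3.2, -6.1, 0.8]
opening: -0.0002
gripper_force: 3.0
```

```bash
python3 meas.py
```

```text
17.2 [ 0.5159 -0.093   0.0251] [ 3.17 -6.13  0.8 ] tcp sw (np.float64(-183.1), np.float64(90.8))
scene 880 0.0943 (array([506.6,  -4.2]), array([109.8, 203. ]), 9.66) sw (np.float64(-94.0), np.float64(85.7))
top 1450 0.0949 (array([494.7,  26. ]), array([111.1, 124.3]), 8.53) sw (np.float64(-62.3), np.float64(92.6))
```

drive_tool:
  targets:
    - {"slide":[0.6,-0.2,0],"twist":0,"grip":0}
    - {"slide":[1.2,-0.4,0],"twist":0,"grip":0}
    - {"slide":[1.6,-0.6,0],"twist":0,"grip":0}

```text
t: 17.6
tcp_pos: [0.5167, -0.0927, 0.025]
eef_rot: [0.997, 0.08, 0.0, 0.002]
force: [-0.0, -8.6, 0.6]
opening: 0.0001
gripper_force: 4.2
```

drive_tool:
  targets:
    - {"slide":[0,-0.2,0],"twist":0,"grip":0}
    - {"slide":[0,-0.2,0],"twist":0,"grip":0}

```text
t: 17.8
tcp_pos: [0.5167, -0.0927, 0.025]
eef_rot: [0.997, 0.08, 0.001, 0.002]
force: [0.4, -7.8, 0.1]
opening: -0.0001
gripper_force: 4.1
```

drive_tool:
  targets:
    - {"slide":[0,-0.2,0],"twist":0,"grip":0}
    - {"slide":[0,-0.4,0],"twist":0,"grip":0}
    - {"slide":[0,-0.4,0],"twist":0,"grip":0}

```text
t: 18.1
tcp_pos: [0.5167, -0.0927, 0.0251]
eef_rot: [0.997, 0.08, 0.001, 0.002]
force: [-0.3, -9.4, -0.5]
opening: -0.0004
gripper_force: 4.6
```

drive_tool:
  targets:
    - {"slide":[0,-0.3,0],"twist":0,"grip":0}
    - {"slide":[0,-0.6,0],"twist":0,"grip":0}
    - {"slide":[0,-0.6,0],"twist":0,"grip":0}

```text
t: 18.4
tcp_pos: [0.5168, -0.0926, 0.0253]
eef_rot: [0.997, 0.081, 0.001, 0.003]
force: [-0.1, -10.9, 0.9]
opening: 0.0004
gripper_force: 5.4
```

drive_tool:
  targets:
    - {"slide":[0,-0.2,0],"twist":0,"grip":0}
    - {"slide":[0,-0.4,0],"twist":0,"grip":0}
    - {"slide":[0,-0.4,0],"twist":0,"grip":0}
    - {"slide":[0,-0.4,0],"twist":0,"grip":0}
    - {"slide":[0,-0.4,0],"twist":0,"grip":0}
    - {"slide":[0,-0.4,0],"twist":0,"grip":0}
    - {"slide":[0,-0.4,0],"twist":0,"grip":0}
    - {"slide":[0,-0.4,0],"twist":0,"grip":0}
    - {"slide":[0,-0.4,0],"twist":0,"grip":0}

```text
t: 19.3
tcp_pos: [0.5168, -0.0926, 0.0255]
eef_rot: [0.997, 0.081, 0.001, 0.003]
force: [-0.4, -11.8, 0.9]
opening: -0.0005
gripper_force: 5.8
```

drive_tool:
  targets:
    - {"slide":[0,2,0],"twist":0,"grip":0}
    - {"slide":[0,6,0],"twist":0,"grip":0}
    - {"slide":[0,28,0],"twist":0,"grip":0}
    - {"slide":[0,28,-30],"twist":0,"grip":0}
    - {"slide":[0,28,-58],"twist":0,"grip":0}
    - {"slide":[-35,10,-60],"twist":0,"grip":0}
    - {"slide":[-70,-10,-60],"twist":0,"grip":0}
    - {"slide":[-77,-50,-60],"twist":0,"grip":0}
    - {"slide":[-77,-80,-60],"twist":0,"grip":0}
    - {"slide":[-77,-95,-60],"twist":0,"grip":0}
    - {"slide":[-77,-95,-60],"twist":0,"grip":0}
    - {"slide":[-77,-95,-60],"twist":0,"grip":0}

```text
t: 20.5
tcp_pos: [0.4243, -0.0074, 0.0841]
eef_rot: [0.997, 0.08, -0.0, -0.0]
force: [0.8, -0.2, -0.4]
opening: -0.0
gripper_force: 0.0
```

```bash
python3 meas.py;python3 -c "
from h import *;print(env.sense()['q'].round(3),env.sense()['eef_rot'])"
```

```text
20.5 [ 0.4243 -0.0074  0.0841] [ 0.83 -0.21 -0.4 ] tcp sw (np.float64(-84.0), np.float64(167.5))
scene 1107 0.0941 (array([503.7,   6.6]), array([115.2, 174.7]), 9.61) sw (np.float64(-82.8), np.float64(86.9))
top 1123 0.0945 (array([499.5,   4.2]), array([109.6, 169.2]), 8.42) sw (np.float64(-84.5), np.float64(91.4))
[-0.259 -0.164  2.26   0.     1.046  1.152] [ 9.96833158e-01  7.95206732e-02 -2.65471355e-04 -2.16639924e-04]
```

drive_tool:
  targets:
    - {"slide":[0,0,25],"twist":0,"grip":0}
    - {"slide":[0,0,45],"twist":0,"grip":0}
    - {"slide":[0,0,58],"twist":0,"grip":0}
    - {"slide":[0,0,60],"twist":0,"grip":0}
    - {"slide":[1,0,60],"twist":0,"grip":0}

```text
t: 21.1
tcp_pos: [0.4256, -0.0083, 0.0241]
eef_rot: [0.997, 0.079, -0.001, -0.0]
force: [-0.3, 0.8, 0.3]
opening: 0.0003
gripper_force: 0.0
```

drive_tool:
  targets:
    - {"slide":[2,0,0],"twist":0,"grip":0}
    - {"slide":[4,0,0],"twist":0,"grip":0}
    - {"slide":[6,0,0],"twist":0,"grip":0}
    - {"slide":[8,0,0],"twist":0,"grip":0}
    - {"slide":[10,0,0],"twist":0,"grip":0}
    - {"slide":[12,0,0],"twist":0,"grip":0}
    - {"slide":[14,0,0],"twist":0,"grip":0}
    - {"slide":[16,0,0],"twist":0,"grip":0}
    - {"slide":[18,0,0],"twist":0,"grip":0}
    - {"slide":[20,0,0],"twist":0,"grip":0}
    - {"slide":[22,0,0],"twist":0,"grip":0}
    - {"slide":[24,0,0],"twist":0,"grip":0}

```text
t: 22.3
tcp_pos: [0.4495, -0.0039, 0.0242]
eef_rot: [0.997, 0.08, -0.0, -0.0]
force: [-3.4, -0.4, 1.0]
opening: 0.0001
gripper_force: 1.4
```

```bash
python3 meas.py
```

```text
22.3 [ 0.4495 -0.0039  0.0242] [-3.42 -0.38  0.97] tcp sw (np.float64(-84.5), np.float64(142.0))
scene 1135 0.0941 (array([517.4,   7. ]), array([113.8, 173.7]), 9.69) sw (np.float64(-84.6), np.float64(73.3))
top 1105 0.0946 (array([513.1,   5.8]), array([110.4, 169.8]), 8.71) sw (np.float64(-85.1), np.float64(77.7))
```

drive_tool:
  targets:
    - {"slide":[2,0,0],"twist":0,"grip":0}
    - {"slide":[4,0,0],"twist":0,"grip":0}
    - {"slide":[6,0,0],"twist":0,"grip":0}
    - {"slide":[8,0,0],"twist":0,"grip":0}
    - {"slide":[10,0,0],"twist":0,"grip":0}
    - {"slide":[12,0,0],"twist":0,"grip":0}
    - {"slide":[13,0,0],"twist":0,"grip":0}

```text
t: 23.1
tcp_pos: [0.4625, -0.0019, 0.0243]
eef_rot: [0.997, 0.08, 0.0, -0.0]
force: [-1.5, -0.1, 0.3]
opening: -0.0001
gripper_force: 0.9
```

```bash
python3 meas.py
```

```text
23.1 [ 0.4625 -0.0019  0.0243] [-1.5  -0.14  0.31] tcp sw (np.float64(-84.6), np.float64(128.9))
scene 1153 0.0941 (array([528.6,   9.5]), array([117. , 174.7]), 9.63) sw (np.float64(-84.0), np.float64(61.8))
top 1036 0.0945 (array([525.5,   7.6]), array([110.9, 169.2]), 9.04) sw (np.float64(-85.3), np.float64(65.2))
```

drive_tool:
  targets:
    - {"slide":[0.5,0,0],"twist":0,"grip":0}
    - {"slide":[1,0,0],"twist":0,"grip":0}
    - {"slide":[1.5,0,0],"twist":0,"grip":0}
    - {"slide":[2,0,0],"twist":0,"grip":0}
    - {"slide":[2.5,0,0],"twist":0,"grip":0}
    - {"slide":[3,0,0],"twist":0,"grip":0}
    - {"slide":[3.5,0,0],"twist":0,"grip":0}
    - {"slide":[4,0,0],"twist":0,"grip":0}
    - {"slide":[4.5,0,0],"twist":0,"grip":0}
    - {"slide":[5,0,0],"twist":0,"grip":0}

```text
t: 24.2
tcp_pos: [0.4672, -0.0011, 0.0243]
eef_rot: [0.997, 0.08, -0.0, -0.0]
force: [-1.6, -0.2, -0.1]
opening: 0.0002
gripper_force: 1.2
```

drive_tool:
  targets:
    - {"slide":[0.3,0,0],"twist":0,"grip":0}
    - {"slide":[0.6,0,0],"twist":0,"grip":0}
    - {"slide":[0.9,0,0],"twist":0,"grip":0}
    - {"slide":[1.2,0,0],"twist":0,"grip":0}
    - {"slide":[1.5,0,0],"twist":0,"grip":0}

```text
t: 24.7
tcp_pos: [0.4687, -0.0009, 0.0243]
eef_rot: [0.997, 0.08, -0.0, -0.0]
force: [-2.2, -0.3, -0.0]
opening: -0.0002
gripper_force: 1.2
```

drive_tool:
  targets:
    - {"slide":[0.3,0,0],"twist":0,"grip":0}
    - {"slide":[0.6,0,0],"twist":0,"grip":0}
    - {"slide":[0.9,0,0],"twist":0,"grip":0}
    - {"slide":[1.2,0,0],"twist":0,"grip":0}

```text
t: 25.1
tcp_pos: [0.4699, -0.0007, 0.0244]
eef_rot: [0.997, 0.08, -0.0, 0.0]
force: [-2.9, -0.6, 0.6]
opening: -0.0001
gripper_force: 1.2
```

drive_tool:
  targets:
    - {"slide":[0.3,0,0],"twist":0,"grip":0}
    - {"slide":[0.6,0,0],"twist":0,"grip":0}
    - {"slide":[0.9,0,0],"twist":0,"grip":0}
    - {"slide":[1.2,0,0],"twist":0,"grip":0}

```text
t: 25.5
tcp_pos: [0.471, -0.0005, 0.0243]
eef_rot: [0.997, 0.08, -0.0, -0.0]
force: [-2.1, -1.3, 1.0]
opening: -0.0001
gripper_force: 1.3
```

```bash
python3 meas.py
```

```text
25.5 [ 0.471  -0.0005  0.0243] [-2.06 -1.26  0.98] tcp sw (np.float64(-84.6), np.float64(120.2))
scene 1162 0.0941 (array([538.2,  11.1]), array([114.3, 172.6]), 9.23) sw (np.float64(-83.9), np.float64(52.1))
top 994 0.0946 (array([534.9,   9.1]), array([109.9, 170.8]), 7.89) sw (np.float64(-85.4), np.float64(55.7))
```

drive_tool:
  targets:
    - {"slide":[0.3,0,0],"twist":0,"grip":0}
    - {"slide":[0.6,0,0],"twist":0,"grip":0}
    - {"slide":[0.9,0,0],"twist":0,"grip":0}
    - {"slide":[1.2,0,0],"twist":0,"grip":0}

```text
t: 26.0
tcp_pos: [0.4722, -0.0003, 0.0243]
eef_rot: [0.997, 0.08, -0.0, 0.0]
force: [-3.1, -1.3, 0.6]
opening: -0.0002
gripper_force: 1.3
```

drive_tool:
  targets:
    - {"slide":[0.3,0,0],"twist":0,"grip":0}
    - {"slide":[0.6,0,0],"twist":0,"grip":0}
    - {"slide":[0.9,0,0],"twist":0,"grip":0}
    - {"slide":[1.2,0,0],"twist":0,"grip":0}

```text
t: 26.4
tcp_pos: [0.4734, -0.0001, 0.0243]
eef_rot: [0.997, 0.08, -0.0, -0.0]
force: [-2.5, -1.2, 0.9]
opening: 0.0001
gripper_force: 1.4
```

drive_tool:
  targets:
    - {"slide":[0.3,0,0],"twist":0,"grip":0}
    - {"slide":[0.6,0,0],"twist":0,"grip":0}
    - {"slide":[0.9,0,0],"twist":0,"grip":0}
    - {"slide":[1.2,0,0],"twist":0,"grip":0}

```text
t: 26.8
tcp_pos: [0.4737, -0.0003, 0.0243]
eef_rot: [0.997, 0.08, -0.001, 0.0]
force: [-7.2, -2.5, 4.3]
opening: 0.0002
gripper_force: 3.7
```

Contact with the fence has started, but the upward force suggests I'm pushing too high above the fence edge and could lift the near side. I'll back off, lower the tip and press again.

drive_tool:
  targets:
    - {"slide":[-1,0,0],"twist":0,"grip":0}
    - {"slide":[-3,0,0],"twist":0,"grip":0}
    - {"slide":[-8,0,0],"twist":0,"grip":0}
    - {"slide":[-8,0,12],"twist":0,"grip":0}
    - {"slide":[-8,0,22],"twist":0,"grip":0}
    - {"slide":[-8,0,22],"twist":0,"grip":0}

```text
t: 27.4
tcp_pos: [0.465, -0.0008, 0.0002]
eef_rot: [0.997, 0.08, -0.002, -0.001]
force: [0.3, 0.2, 0.3]
opening: -0.0003
gripper_force: 0.0
```

```bash
python3 meas.py; python3 look.py s8
```

```text
27.4 [ 4.65e-01 -8.00e-04  2.00e-04] [0.29 0.24 0.29] tcp sw (np.float64(-83.9), np.float64(126.3))
scene 1176 0.0941 (array([541. ,  10.7]), array([115.1, 172.6]), 9.42) sw (np.float64(-84.8), np.float64(49.4))
top 1281 0.0947 (array([537.1,   9.7]), array([110.7, 170. ]), 8.65) sw (np.float64(-85.1), np.float64(53.4))
27.55 [ 0.4666 -0.0011  0.002 ] [-0.46  0.47  0.79]
```

View pics/s8.png

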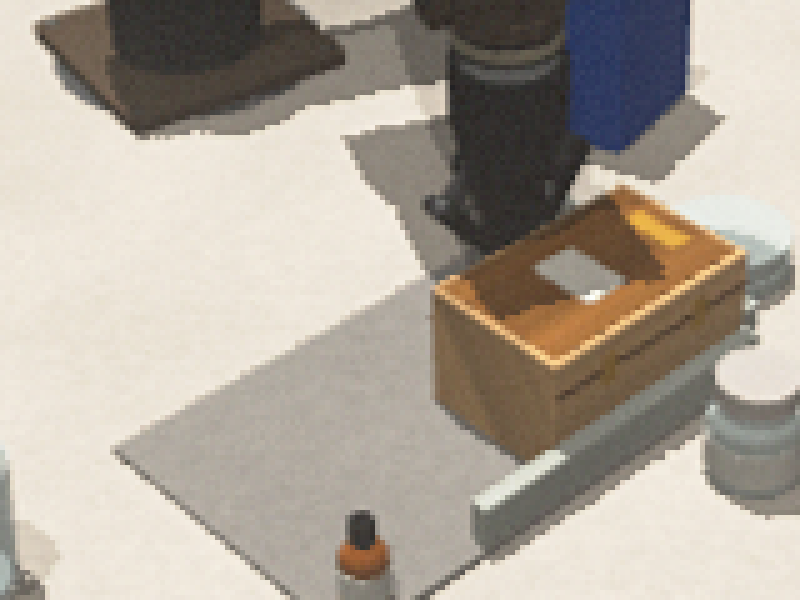

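The case (crop 435–745 by 185–460) lies lid up in the corner, along the fence and against the stop, with the bottle, jar and dishes undisturbed. Now I'll do the lower fence press.

drive_tool:
  targets:
    - {"slide":[1.5,0,0],"twist":0,"grip":0}
    - {"slide":[3,0,0],"twist":0,"grip":0}
    - {"slide":[4,0,0],"twist":0,"grip":0}
    - {"slide":[4.5,0,0],"twist":0,"grip":0}
    - {"slide":[5,0,0],"twist":0,"grip":0}
    - {"slide":[5.5,0,0],"twist":0,"grip":0}
    - {"slide":[6,0,0],"twist":0,"grip":0}

```text
t: 28.25
tcp_pos: [0.4709, -0.0001, 0.0018]
eef_rot: [0.997, 0.08, -0.002, -0.0]
force: [-6.9, -0.7, 3.1]
opening: -0.0001
gripper_force: 0.0
```

drive_tool:
  targets:
    - {"slide":[-2,0,0],"twist":0,"grip":0}
    - {"slide":[-6,0,0],"twist":0,"grip":0}
    - {"slide":[-6,0,-10],"twist":0,"grip":0}
    - {"slide":[-4,0,-10],"twist":0,"grip":0}
    - {"slide":[-2,0,-10],"twist":0,"grip":0}
    - {"slide":[-1,0,-10],"twist":0,"grip":0}
    - {"slide":[-0.5,0,-10],"twist":0,"grip":0}
    - {"slide":[0,0,-10],"twist":0,"grip":0}
    - {"slide":[0.4,0,-10],"twist":0,"grip":0}

```text
t: 29.15
tcp_pos: [0.4711, -0.0001, 0.0116]
eef_rot: [0.997, 0.08, -0.002, -0.0]
force: [-6.0, -1.8, 3.6]
opening: 0.0001
gripper_force: 0.0
```

drive_tool:
  targets:
    - {"slide":[-2,0,0],"twist":0,"grip":0}
    - {"slide":[-6,0,0],"twist":0,"grip":0}
    - {"slide":[-6,0,-7],"twist":0,"grip":0}
    - {"slide":[-4,0,-7],"twist":0,"grip":0}
    - {"slide":[-2,0,-7],"twist":0,"grip":0}
    - {"slide":[-1,0,-7],"twist":0,"grip":0}
    - {"slide":[0,0,-7],"twist":0,"grip":0}
    - {"slide":[0.5,0,-7],"twist":0,"grip":0}
    - {"slide":[1,0,-7],"twist":0,"grip":0}
    - {"slide":[1.5,0,-7],"twist":0,"grip":0}

```text
t: 30.15
tcp_pos: [0.4736, 0.0, 0.0191]
eef_rot: [0.997, 0.08, -0.001, -0.0]
force: [-5.5, -1.5, 3.6]
opening: -0.0001
gripper_force: 2.2
```

drive_tool:
  targets:
    - {"slide":[0.3,0,0],"twist":0,"grip":0}
    - {"slide":[0.6,0,0],"twist":0,"grip":0}
    - {"slide":[0.6,0,0],"twist":0,"grip":0}

```text
t: 30.45
tcp_pos: [0.4735, -0.0, 0.0191]
eef_rot: [0.997, 0.08, -0.002, -0.0]
force: [-6.2, -1.3, 4.7]
opening: -0.0
gripper_force: 3.2
```

```bash
python3 meas.py
python3 - <<'E'
from h import *
p,d=env.camera('scene');C=cloud('scene',d);X=C.reshape(-1,3);c=p.reshape(-1,3).astype(int)
k=(X[:,2]>.086)&(X[:,2]<.104)&(X[:,0]>.47)&(X[:,0]<.62)&(X[:,1]>-.1)&(X[:,1]<.13)&(d.ravel()>0)&(c[:,0]-c[:,2]>18)
T=X[k];print(np.linalg.lstsq(np.c_[T[:,:2],np.ones(len(T))],T[:,2],rcond=None)[0])
E
```

```text
30.45 [ 0.4735 -0.      0.0191] [-6.17 -1.32  4.73] tcp sw (np.float64(-84.5), np.float64(117.8))
scene 1157 0.0941 (array([541.1,  11.1]), array([113.2, 175.1]), 9.14) sw (np.float64(-84.4), np.float64(49.2))
top 989 0.0945 (array([536.9,   9.6]), array([110.2, 170.2]), 8.91) sw (np.float64(-85.2), np.float64(53.6))
[-0.01285722  0.00442055  0.10084062]
```

drive_tool:
  targets:
    - {"slide":[0.3,0,-0.3],"twist":0,"grip":0}
    - {"slide":[0.6,0,-0.5],"twist":0,"grip":0}
    - {"slide":[0.8,0,-0.5],"twist":0,"grip":0}
    - {"slide":[0.8,0,-0.5],"twist":0,"grip":0}

```text
t: 31.0
tcp_pos: [0.4733, -0.0, 0.0191]
eef_rot: [0.997, 0.08, -0.003, 0.0]
force: [-7.6, -2.7, 4.5]
opening: -0.0002
gripper_force: 3.9
```

drive_tool:
  targets:
    - {"slide":[0.4,0,-0.2],"twist":0,"grip":0}
    - {"slide":[0.8,0,-0.4],"twist":0,"grip":0}
    - {"slide":[1.2,0,-0.6],"twist":0,"grip":0}
    - {"slide":[1.2,0,-0.6],"twist":0,"grip":0}

```text
t: 31.4
tcp_pos: [0.4732, -0.0, 0.0192]
eef_rot: [0.997, 0.08, -0.005, 0.0]
force: [-9.1, -4.1, 4.3]
opening: -0.0004
gripper_force: 5.3
```

```bash
cat > tilt.py <<'E'
from h import *
for n in('scene','top'):
    p,d=env.camera(n);C=cloud(n,d);X=C.reshape(-1,3);c=p.reshape(-1,3).astype(int)
    k=(X[:,2]>.086)&(X[:,2]<.108)&(X[:,0]>.46)&(X[:,0]<.62)&(X[:,1]>-.1)&(X[:,1]<.13)&(d.ravel()>0)&(c[:,0]-c[:,2]>18)
    T=X[k];print(n,len(T),np.linalg.lstsq(np.c_[T[:,:2]-[.537,.01],np.ones(len(T))],T[:,2],rcond=None)[0].round(4))
E
python3 tilt.py
```

```text
scene 1172 [-0.0106  0.0034  0.0941]
top 958 [0.0006 0.0013 0.0946]
```

drive_tool:
  targets:
    - {"slide":[0.5,0,-0.2],"twist":0,"grip":0}
    - {"slide":[1,0,-0.4],"twist":0,"grip":0}
    - {"slide":[1.5,0,-0.6],"twist":0,"grip":0}
    - {"slide":[2,0,-0.8],"twist":0,"grip":0}
    - {"slide":[2,0,-0.8],"twist":0,"grip":0}
    - {"slide":[2,0,-0.8],"twist":0,"grip":0}
    - {"slide":[2,0,-0.8],"twist":0,"grip":0}
    - {"slide":[2,0,-0.8],"twist":0,"grip":0}
    - {"slide":[2,0,-0.8],"twist":0,"grip":0}

```text
t: 32.4
tcp_pos: [0.4729, -0.0, 0.0194]
eef_rot: [0.997, 0.081, -0.008, 0.0]
force: [-14.4, -6.1, 7.4]
opening: 0.0001
gripper_force: 7.9
```

```bash
python3 tilt.py;python3 meas.py
```

```text
scene 1164 [-0.0149  0.0032  0.0941]
top 930 [0.0007 0.0011 0.0944]
32.5 [ 0.4729 -0.      0.0194] [-13.9   -6.44   6.87] tcp sw (np.float64(-84.4), np.float64(118.4))
scene 1161 0.0942 (array([540.5,  11.1]), array([114.6, 172.9]), 8.48) sw (np.float64(-84.3), np.float64(49.8))
top 925 0.0946 (array([536.6,   9.5]), array([110.5, 169.5]), 9.15) sw (np.float64(-85.2), np.float64(53.9))
```

drive_tool:
  targets:
    - {"slide":[-0.8,0,0],"twist":0,"grip":0}
    - {"slide":[-0.8,0,0],"twist":0,"grip":0}
    - {"slide":[-0.8,0,0],"twist":0,"grip":0}
    - {"slide":[-0.8,0,0],"twist":0,"grip":0}
    - {"slide":[-0.8,0,0],"twist":0,"grip":0}
    - {"slide":[-0.8,0,0],"twist":0,"grip":0}
    - {"slide":[-0.8,0,0],"twist":0,"grip":0}

```text
t: 33.3
tcp_pos: [0.4731, 0.0, 0.0195]
eef_rot: [0.997, 0.081, -0.006, 0.0]
force: [-12.9, -5.5, 4.8]
opening: 0.0002
gripper_force: 6.4
```

drive_tool:
  targets:
    - {"slide":[-0.5,0,0],"twist":0,"grip":0}
    - {"slide":[-0.5,0,0],"twist":0,"grip":0}
    - {"slide":[-0.5,0,0],"twist":0,"grip":0}
    - {"slide":[-0.5,0,0],"twist":0,"grip":0}
    - {"slide":[-0.5,0,0],"twist":0,"grip":0}
    - {"slide":[-0.5,0,0],"twist":0,"grip":0}
    - {"slide":[-0.5,0,0],"twist":0,"grip":0}

```text
t: 34.0
tcp_pos: [0.4733, 0.0, 0.0197]
eef_rot: [0.997, 0.08, -0.005, 0.0]
force: [-10.0, -4.7, 3.6]
opening: -0.0001
gripper_force: 5.5
```

drive_tool:
  targets:
    - {"slide":[-1.5,0,0],"twist":0,"grip":0}
    - {"slide":[-3,0,0],"twist":0,"grip":0}
    - {"slide":[-4.5,0,0],"twist":0,"grip":0}
    - {"slide":[-7,0,0],"twist":0,"grip":0}
    - {"slide":[-14,0,0],"twist":0,"grip":0}
    - {"slide":[-14,0,-30],"twist":0,"grip":0}
    - {"slide":[-14,0,-70],"twist":0,"grip":0}
    - {"slide":[-14,0,-110],"twist":0,"grip":0}
    - {"slide":[-14,0,-110],"twist":0,"grip":0}

```text
t: 34.9
tcp_pos: [0.4685, -0.0026, 0.1382]
eef_rot: [0.997, 0.08, 0.007, 0.002]
force: [1.1, -0.1, -0.6]
opening: 0.0001
gripper_force: 0.0
```

```bash
python3 tilt.py;python3 meas.py
python3 - <<'E'
from h import *;from meas import sw
# gaps seen from above: stop edge vs. case end along several w; fence edge vs. case side along s
p,d=env.camera('top');C=cloud('top',d).reshape(-1,3);k=(d.ravel()>0);C=C[k]
SW=np.stack([(C[:,:2]*1000-0)@[-.16,.987]-8.76,(C[:,:2]*1000)@[-.987,-.16]+585.2],1)
top=(C[:,2]>.086)&(C[:,2]<.102)
for w in(20,40,60,80,95):
    m=(abs(SW[:,1]-w)<5)&top&(abs(SW[:,0])<100);print('w',w,'case end s',SW[m,0].max().round(1))
for s in(-150,-120,-80,-40,-20):
    m=(abs(SW[:,0]-s)<5)&top&(SW[:,1]>-20)&(SW[:,1]<130);print('s',s,'case side w',SW[m,1].min().round(1),SW[m,1].max().round(1))
E
```

```text
scene 1167 [-0.0114  0.0013  0.0939]
top 448 [-0.0056 -0.0037  0.0946]
35.0 [ 0.4647 -0.0018  0.1326] [-0.34 -0.19  0.19] tcp sw (np.float64(-84.9), np.float64(126.7))
scene 1161 0.094 (array([540.6,  11.1]), array([112.9, 174.8]), 9.56) sw (np.float64(-84.3), np.float64(49.7))
top 499 0.0942 (array([537. ,   9.8]), array([109.5, 169.7]), 8.81) sw (np.float64(-85.0), np.float64(53.5))
w 20 case end s -0.4
w 40 case end s -0.8Traceback (most recent call last):
  File "<stdin>", line 7, in <module>
    return umr_maximum(a, axis, None, out, keepdims, initial, where)
ValueError: zero-size array to reduction operation maximum which has no identity
```

drive_tool:
  targets:
    - {"slide":[0,40,0],"twist":0,"grip":0}
    - {"slide":[20,75,0],"twist":0,"grip":0}
    - {"slide":[45,105,0],"twist":0,"grip":0}
    - {"slide":[70,122,0],"twist":0,"grip":0}
    - {"slide":[73,122,30],"twist":0,"grip":0}
    - {"slide":[73,122,65],"twist":0,"grip":0}
    - {"slide":[73,122,95],"twist":0,"grip":0}
    - {"slide":[73,122,107],"twist":0,"grip":0}
    - {"slide":[73,122,107],"twist":0,"grip":0}
    - {"slide":[73,122,107],"twist":0,"grip":0}

```text
t: 36.15
tcp_pos: [0.5558, -0.1106, 0.0247]
eef_rot: [0.997, 0.08, 0.0, 0.0]
force: [-0.7, 0.0, 0.3]
opening: 0.0
gripper_force: 0.0
```

```bash
python3 tilt.py;python3 meas.py
```

```text
scene 1005 [-0.0143  0.0006  0.0942]
top 1717 [-0.0007 -0.0006  0.0946]
36.25 [ 0.5569 -0.111   0.0261] [0.17 0.09 1.15] tcp sw (np.float64(-207.4), np.float64(53.2))
scene 1000 0.0942 (array([541.6,  10.8]), array([112., 173.]), 9.68) sw (np.float64(-84.8), np.float64(48.8))
top 1715 0.0946 (array([534.5,  19.9]), array([110.6, 148.2]), 9.11) sw (np.float64(-74.6), np.float64(54.3))
```

drive_tool:
  targets:
    - {"slide":[0,-8,0],"twist":0,"grip":0}
    - {"slide":[0,-16,0],"twist":0,"grip":0}
    - {"slide":[0,-20,0],"twist":0,"grip":0}
    - {"slide":[0,-21,0],"twist":0,"grip":0}
    - {"slide":[0,-21.5,0],"twist":0,"grip":0}
    - {"slide":[0,-22,0],"twist":0,"grip":0}
    - {"slide":[0,-22.5,0],"twist":0,"grip":0}
    - {"slide":[0,-23,0],"twist":0,"grip":0}
    - {"slide":[0,-23.5,0],"twist":0,"grip":0}

```text
t: 37.25
tcp_pos: [0.5517, -0.0876, 0.0242]
eef_rot: [0.997, 0.08, 0.0, 0.0]
force: [0.3, -2.3, -0.2]
opening: 0.0001
gripper_force: 0.9
```

drive_tool:
  targets:
    - {"slide":[0,-0.3,0],"twist":0,"grip":0}
    - {"slide":[0,-0.6,0],"twist":0,"grip":0}
    - {"slide":[0,-0.9,0],"twist":0,"grip":0}

```text
t: 37.55
tcp_pos: [0.5517, -0.0871, 0.0243]
eef_rot: [0.997, 0.08, 0.0, 0.001]
force: [1.1, -3.4, -1.0]
opening: 0.0
gripper_force: 2.0
```

drive_tool:
  targets:
    - {"slide":[0,-0.3,0],"twist":0,"grip":0}
    - {"slide":[0,-0.6,0],"twist":0,"grip":0}
    - {"slide":[0,-0.9,0],"twist":0,"grip":0}

```text
t: 37.85
tcp_pos: [0.5518, -0.087, 0.0246]
eef_rot: [0.997, 0.08, 0.0, 0.001]
force: [-0.5, -7.1, -0.2]
opening: -0.0004
gripper_force: 3.5
```

drive_tool:
  targets:
    - {"slide":[0,-0.3,0],"twist":0,"grip":0}
    - {"slide":[0,-0.6,0],"twist":0,"grip":0}
    - {"slide":[0,-0.9,0],"twist":0,"grip":0}
    - {"slide":[0,-0.9,0],"twist":0,"grip":0}

```text
t: 38.25
tcp_pos: [0.5519, -0.087, 0.025]
eef_rot: [0.997, 0.08, 0.001, 0.002]
force: [-0.2, -8.5, -0.2]
opening: 0.0002
gripper_force: 4.2
```

drive_tool:
  targets:
    - {"slide":[0,-0.3,0],"twist":0,"grip":0}
    - {"slide":[0,-0.6,0],"twist":0,"grip":0}
    - {"slide":[0,-0.9,0],"twist":0,"grip":0}
    - {"slide":[0,-0.9,0],"twist":0,"grip":0}
    - {"slide":[0,-0.9,0],"twist":0,"grip":0}
    - {"slide":[0,-0.9,0],"twist":0,"grip":0}
    - {"slide":[0,-0.9,0],"twist":0,"grip":0}
    - {"slide":[0,-0.9,0],"twist":0,"grip":0}
    - {"slide":[0,-0.9,0],"twist":0,"grip":0}

```text
t: 39.15
tcp_pos: [0.5519, -0.0869, 0.0253]
eef_rot: [0.997, 0.08, 0.001, 0.003]
force: [-1.0, -9.6, 1.5]
opening: -0.0002
gripper_force: 5.3
```

drive_tool:
  targets:
    - {"slide":[0,-0.4,0],"twist":0,"grip":0}
    - {"slide":[0,-0.8,0],"twist":0,"grip":0}
    - {"slide":[0,-0.8,0],"twist":0,"grip":0}
    - {"slide":[0,-0.8,0],"twist":0,"grip":0}
    - {"slide":[0,-0.8,0],"twist":0,"grip":0}
    - {"slide":[0,-0.8,0],"twist":0,"grip":0}
    - {"slide":[0,-0.8,0],"twist":0,"grip":0}

```text
t: 39.85
tcp_pos: [0.552, -0.0869, 0.0256]
eef_rot: [0.997, 0.081, 0.001, 0.004]
force: [-1.3, -13.0, 1.0]
opening: -0.0001
gripper_force: 6.3
```

drive_tool:
  targets:
    - {"slide":[0,1,0],"twist":0,"grip":0}
    - {"slide":[0,2.5,0],"twist":0,"grip":0}
    - {"slide":[0,4,0],"twist":0,"grip":0}
    - {"slide":[0,8,0],"twist":0,"grip":0}
    - {"slide":[0,26,0],"twist":0,"grip":0}
    - {"slide":[0,28,-40],"twist":0,"grip":0}
    - {"slide":[0,28,-85],"twist":0,"grip":0}
    - {"slide":[0,28,-120],"twist":0,"grip":0}
    - {"slide":[0,65,-120],"twist":0,"grip":0}
    - {"slide":[0,65,-120],"twist":0,"grip":0}

```text
t: 40.85
tcp_pos: [0.5631, -0.151, 0.1468]
eef_rot: [0.997, 0.079, 0.002, 0.002]
force: [-0.2, 0.4, 0.0]
opening: 0.0001
gripper_force: 0.0
```

```bash
python3 tilt.py;python3 meas.py
python3 - <<'E'
from h import *
# vertical-free check: case edges against bar faces, top view
p,d=env.camera('top');X=cloud('top',d).reshape(-1,3)[d.ravel()>0]
S=X[:,:2]*1000@np.array([[-.16,-.987],[.987,-.16]])+[-8.76,585.2]
t=(X[:,2]>.086)&(X[:,2]<.102)&(S[:,0]>-180)&(S[:,0]<15)&(S[:,1]>-20)&(S[:,1]<125)
for w in(15,40,70,95):
    m=t&(abs(S[:,1]-w)<4);print('w',w,'end s',S[m,0].max().round(1) if m.any() else None)
for s in(-150,-110,-60,-15):
    m=t&(abs(S[:,0]-s)<4);print('s',s,'side w',S[m,1].min().round(1) if m.any() else None)
E
```

```text
scene 1176 [-0.0106  0.0023  0.094 ]
top 2313 [-0.0025  0.001   0.0946]
40.95 [ 0.5611 -0.1479  0.1439] [ 0.17  0.8  -1.52] tcp sw (np.float64(-244.5), np.float64(55.0))
scene 1169 0.0941 (array([540.3,  11.3]), array([115.3, 172.8]), 8.77) sw (np.float64(-84.1), np.float64(50.0))
top 2295 0.0946 (array([536.4,   9.9]), array([110.6, 169.3]), 9.19) sw (np.float64(-84.8), np.float64(54.1))
w 15 end s -1.0
w 40 end s -0.7
w 70 end s 0.2
w 95 end s -1.9
s -150 side w 0.8
s -110 side w 0.5
s -60 side w -0.6
s -15 side w 1.8
```

```bash
python3 -c "
from cell import env;print(env.hand_in())"
```

```text
the job is handed in; nothing more can be done
None
```

I tipped the case lid up, pressed it home against the stop and then the fence, pressed it back lightly on the stop, and handed it in at 41 s. It measured within about 1 mm of flush in the corner, and the gripper was clear. The fence press read up to about 17 N in total, against the 18 N limit, and at low tip heights the gripper's body briefly touched the case at about 7 N.

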